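# Hold a tube rack against the sprung stop for fastening

### The arm

A 7-joint arm with a two-finger parallel gripper is mounted at the origin on the work surface. World frame = base frame: x ahead of the robot, y to its left, z up, the work surface at z = 0. Lengths are in m, angles in rad, forces in N, time in s.
With the tool pointing down it reaches from about 0.425 to 0.95 m from the base axis. Payload 16.7 kg.
Tool frame: the origin (TCP) lies on the centre line of the jaws, within the pads' length; the fingertips stand ahead of it and the grasp point (between the pads) lies 3 mm ahead of it (r.tcp_to_tips is the z of the fingertips in the tool frame, in m); z points along the fingers, y is the line along which they close (so a half turn about z gives the same grasp; the last joint's range is limited). The gripper opens to 94 mm and grips with 3 to 60 N. Pads are 16 mm wide; open, the fingers measure 119 mm over their backs; the gripper's body (75 mm by 177 mm) begins 78 mm behind the grasp point.
Start: joints at [0.966, 0.426, 0.074, 1.606, -0.034, 1.111, -0.067], TCP at [0.297, -0.606, 0.227] pointing down, gripper open.
Joint ranges: [-2.85, 2.85], [-0.5, 2.14], [-1.23, 1.37], [0.21, 2.46], [-1.02, 4.16], [0.16, 2.05], [-2.73, 2.73]. Speed limits (rad/s): [1.89, 1.89, 2.39, 2.39, 3.01, 3.01, 3.01].

### API

Orientations are given as a unit quaternion [x, y, z, w].
In Python, from cell import r, eyes, nets gives the robot as it stands. Calls block until the motion is done:
- r.move_to(position, orientation): joint-space move of the TCP to a pose.
- r.servo_line(position, velocity=0.15, ori=None): straight line of the TCP; ori=None keeps the orientation; velocity is the mean speed in m/s.
- r.move_j(angles): joint-space move.
- r.grip(opening, grasp_force=None): finger opening in m; grasp_force is the grip in N (None keeps the last); returns when the fingers have stopped.
- r.hold(seconds).
- r.inverse_kinematics(position, orientation): joint angles nearest the present ones, or None.
- eyes.camera(name): name is "side" or "top" or "wrist"; returns the picture (480x640x3 uint8, red, green, blue); there is no depth.
- eyes.camera_params(name): a dict with "fx", "fy", "cx", "cy" (pixels), "view" (4x4, takes a point from world to camera coordinates); the wrist camera has in their place "T_tool_cam" (4x4, takes a point from camera to tool coordinates, whose origin is the TCP and whose axes are the flange's). Camera axes: x right, y up, looking along -z (the intrinsics and any distortion apply to the point x, -y, -z); pixel columns grow to the right and rows downward; lengths in m; the calibration is good to about 2 mm. A picture is of the moment at which its call begins: read the wrist's pose just before it. camera_params takes no time and is no camera call.
A pose or a line that the arm cannot do raises r.IKError and nothing moves.
- r.sign_off(): hands the job in; it is judged then, once.
Trained networks look in the newest picture that a camera, given by its name, has taken for a name from the list of things; names that differ only in an ending like _2 or _b are one class to them, and where a whole thing is asked for, a point or a joint stands for the part that bears it (a point fixed in the world has none). Each returns a list of dicts, best first, with "confidence" (0 to 1); they miss things now and then, are a little off and sometimes report something else, mostly with a low value. They report only what shows in the picture. A call takes as long as a camera call.
- nets.boxes_of(target, camera): "extent" ([left, top, right, bottom] in pixels, round what is visible of it).
- nets.trace(target, camera): "region" (480x640 bool, what is visible of it) and "extent" ([left, top, right, bottom] in pixels, round what is visible of it).
- nets.landmark_of(target, camera): "point" ([column, row] in pixels: a listed point, or the origin of a listed thing).
Readings, each from a call of its own:
- r.read_clock(): time.
- r.read_q(): joint angles.
- r.read_qvel(): joint speeds.
- r.read_tau(): joint torques, N m.
- r.read_position(): TCP position.
- r.read_tcp_rot(): TCP orientation.
- r.read_ft_force(): force on the tool from outside, world axes, zero at the start.
- r.read_ft_torque(): the same for the moment, N m.
- r.read_opening(): finger opening in m.
- r.read_finger_force(): force on a finger pad.
Only numpy, scipy, OpenCV 4.12 (cv2) and the standard library are available. Lean on these libraries where they do the work, as an engineer would, in place of code of your own. Each camera call takes 0.05 s, during which the arm holds its last target. There are 200 camera calls.

### The job

Pick up the long five-hole tube rack and lay it flat in the channel of the screwing fixture, lengthwise, then push its end squarely against the fixture's sprung stop until the pointer on the stop stands between the two ribs (about 8 to 14 N), without driving the stop to the end of its travel. Finish while still holding it there with a steady push: the program ends holding, so that a colleague can drive the screws. Leave the short rack and the other things on the bench where they are.

Things in the scene. Friction and masses are not known exactly. Their poses are not given: they have to be found in the camera images.
- long_rack: The rack to use: a grey plastic block 130 long (its x) x 44 wide (its y) x 46 high, about 220 g, standing on the bench with a row of FIVE 17 mm round holes in its top, 24 mm apart along x. Origin: centre of its underside, z up. Both ends are alike, either may face the stop. Best gripped across its 44 mm width, near the middle.
- short_rack: Bystander: the same kind of block but only 82 long x 44 wide x 46 high, with THREE holes. The two racks lie one on the left and one on the right of the fixture, either way round. Origin: centre of its underside.
- fixture: Screwing fixture fixed to the bench between the two racks: aluminium base plate 260 (its x) x 110 (its y) x 8 thick. Origin: centre of its underside; x points along the channel, towards the stop. At the far end a dark spring housing, 80 wide, rising 50 above the bench, fills x = 98 to 126; the sprung stop stands in front of it.
- bed (a point): Point on the fixture's channel bed (the base plate's top, 8 above the bench), right above the fixture's origin; axes as the fixture's. The channel is 60 wide (y -30 to +30) between two rails 9 thick and 8 high above the bed, from x = -125 to +35, open at the -x end: the 44 wide rack has 8 to spare each side. With the stop at rest there is room for the rack's centre up to x = -25.
- stop_face (a point): Middle of the stop's flat steel face (54 wide, 12 thick, from 1 to 37 above the bed), 26 above the bench, on the channel's centre line; axes as the fixture's. At rest at x = +40 in the fixture's frame; moves to +x when pressed. A black pointer on its +y side, 12 behind the face, moves past two dark ribs on the base plate (y = 47, x = 60 and 72): between them the stop is 8 to 20 in.
- stop (a joint): How far the sprung stop is pressed in along the fixture's +x (m): 0 at rest, 0.032 at the hard end of its travel. The spring pushes back with 4 N at 0 and 0.5 N more for each mm (8 N at 0.008, 11 N at 0.014, 14 N at 0.020); it returns to 0 when let go.
- screwdriver: Bystander: screwdriver 190 long lying along its x, pointing away from the robot, to the right of the right rack.
- amber_bottle: Bystander: amber bottle, 60 across, 130 high, standing between the left rack and the far end of the fixture. Origin: centre of its underside.
- jar: Bystander: white jar, 70 across, 80 high, standing at the back left. Origin: centre of its underside.
- beaker: Bystander: glass beaker, 72 across, 95 high, standing far left. Origin: centre of its underside.
- screw_tray: Bystander: steel tray 100 x 75 x 24 high with screws, behind the right rack. Origin: centre of its underside.
- tube: Bystander: capped tube 110 long, 35 across its ends, lying along its x at the far right, beyond the screwdriver. Origin: under its middle.

How it is judged:
On the way, in this order (a step that is already met when the one before it is completed fails the run):
1. the long rack is lifted clear of the bench in the gripper (height (world z) of long_rack above 0.02 m and contact force between the fingers and long_rack above 0.5 N), for 0.1 s.
2. the long rack lies flat on the bed, lengthwise between the rails (z of long_rack in the frame of fixture between 0.005 and 0.0115 m and y of long_rack in the frame of fixture between -0.012 and 0.012 m and x of long_rack in the frame of fixture between -0.12 and 0.01 m and angle between long_rack's own z axis and vertical below 0.06 rad), for 0.1 s.
At the end, for the whole second after the job is handed in: The robot still holds the long rack at rest: flat on the bed (within 3 mm, tilt under 0.06 rad), lengthwise in the channel (within 0.12 rad and 12 mm of its centre line), its end pressing the sprung stop 7.5 to 20.5 mm in (about 8 to 14 N) through the last second (z of long_rack in the frame of fixture between 0.005 and 0.0115 m and y of long_rack in the frame of fixture between -0.012 and 0.012 m and angle between long_rack's own z axis and vertical below 0.06 rad and angle between the x axis of long_rack and the x axis of fixture, either way round below 0.12 rad and value of joint stop between 0.0075 and 0.0205 m and contact force between long_rack and stop between 6.5 and 16 N and contact force between the fingers and long_rack above 1 N and linear speed of long_rack below 0.01 m/s); the arm keeps its last pose, push and grip.
It fails at once if the stop is driven to the end of its travel (value of joint stop above 0.03 m).
It fails at once if another thing on the bench is pushed away or knocked over (distance of any of short_rack, screwdriver, amber_bottle, jar, beaker, screw_tray, tube from where it was at the start of the episode above 0.03 m).
It also fails if it takes over 40 s, if anything falls off the work surface, if the arm or the gripper's body presses on something with over 40 N, if the wrist force passes 120 N, or if a joint passes its speed limit or range.

## Working session

There is one attempt and no reset: what is moved stays moved. The work goes in short steps, each a Python script; the robot and the scene stay as the last script left them, time stands still between calls to the robot, and variables do not carry over. Pictures are saved under pics/ and viewed, at most 10 in all, crops included, and the job is handed in when it is done.

```bash
ls; mkdir -p pics; python3 - <<'E'
from cell import r, eyes, nets
import cv2, numpy as np
print(r.read_clock(), r.tcp_to_tips)
for c in ("top","side"):
    im=eyes.camera(c); cv2.imwrite(f"pics/{c}0.png",im[:,:,::-1])
    p=eyes.camera_params(c); print(c,{k:np.round(v,4).tolist() for k,v in p.items()})
    for t in ("long_rack","short_rack","fixture","bed","stop_face"):
        print(t,[(np.round(d["point"],1).tolist(),round(d["confidence"],2)) for d in nets.landmark_of(t,c)][:3],
          [(np.round(d["extent"],0).tolist(),round(d["confidence"],2)) for d in nets.boxes_of(t,c)][:2])
print({k:np.round(v,4).tolist() for k,v in eyes.camera_params("wrist").items()}, r.read_tcp_rot(), r.read_clock())
E
```

```text
pics
0.0 0.022
top {'fx': 512.3097, 'fy': 512.3097, 'cx': 308.8666, 'cy': 247.4904, 'view': [[0.0137, -0.9998, 0.011, -0.0336], [0.9957, 0.0147, 0.0917, -0.5632], [-0.0919, 0.0097, 0.9957, -1.4053], [0.0, 0.0, 0.0, 1.0]]}
long_rack [([199.6, 279.0], 0.8)] [([181.0, 257.0, 205.0, 302.0], 0.6), ([388.0, 172.0, 428.0, 219.0], 0.38)]
short_rack [] [([400.0, 268.0, 421.0, 296.0], 0.71)]
fixture [([311.8, 249.9], 0.75), ([307.5, 235.0], 0.27)] [([216.0, 191.0, 238.0, 218.0], 0.7), ([284.0, 201.0, 338.0, 300.0], 0.63)]
bed [([307.3, 246.6], 0.64)] [([281.0, 196.0, 339.0, 298.0], 0.81)]
stop_face [([309.7, 230.6], 0.77)] [([298.0, 210.0, 317.0, 235.0], 0.52)]
side {'fx': 541.4659, 'fy': 541.4659, 'cx': 323.1757, 'cy': 230.7331, 'view': [[0.9945, -0.1029, 0.0194, -0.5898], [0.067, 0.7678, 0.6372, -0.065], [-0.0805, -0.6324, 0.7705, -1.7699], [0.0, 0.0, 0.0, 1.0]]}
long_rack [([283.9, 181.1], 0.85), ([376.2, 314.9], 0.16)] [([325.0, 229.0, 342.0, 246.0], 0.6), ([266.0, 165.0, 305.0, 187.0], 0.58)]
short_rack [] []
fixture [([318.7, 243.8], 0.66)] [([278.0, 219.0, 357.0, 270.0], 0.67)]
bed [([317.3, 248.0], 0.77)] [([274.0, 222.0, 360.0, 270.0], 0.89)]
stop_face [([326.2, 237.3], 0.65)] [([323.0, 227.0, 345.0, 248.0], 0.62)]
{'fx': 344.4099, 'fy': 344.4099, 'cx': 322.9541, 'cy': 244.2339, 'T_tool_cam': [[0.0015, 0.9625, 0.2712, 0.078], [1.0, -0.001, -0.0022, 0.0], [-0.0019, 0.2712, -0.9625, -0.1583], [0.0, 0.0, 0.0, 1.0]]} [ 9.74147949e-01  2.25910980e-01 -5.10940398e-07 -4.95209480e-05] 1.1
```

```bash
python3 - <<'E'
import cv2
im=cv2.imread("pics/top0.png"); cv2.imwrite("pics/topc.png",cv2.resize(im[150:330,170:440],None,fx=2.96,fy=2.96,interpolation=cv2.INTER_CUBIC))
E
cat > h.py <<'E'
import numpy as np
from cell import r, eyes, nets
from scipy.spatial.transform import Rotation as R
def cam_pose(c, P=None, Q=None):
    """4x4 world<-camera, params"""
    p=eyes.camera_params(c)
    if c!="wrist": return np.linalg.inv(p["view"]),p
    T=np.eye(4); T[:3,:3]=R.from_quat(Q).as_matrix(); T[:3,3]=P
    return T@p["T_tool_cam"],p
def ray(px, M, p):
    d=np.array([(px[0]-p["cx"])/p["fx"], -(px[1]-p["cy"])/p["fy"], -1.])
    d=M[:3,:3]@d; return M[:3,3], d/np.linalg.norm(d)
def at_z(px,M,p,z):
    o,d=ray(px,M,p); return o+d*(z-o[2])/d[2]
def tri(rays):
    A=np.zeros((3,3)); b=np.zeros(3)
    for o,d in rays:
        K=np.eye(3)-np.outer(d,d); A+=K; b+=K@o
    x=np.linalg.solve(A,b); e=[np.linalg.norm((np.eye(3)-np.outer(d,d))@(x-o)) for o,d in rays]
    return x,max(e)
def project(X,M,p):
    c=np.linalg.inv(M)@np.append(X,1); return np.array([p["cx"]-p["fx"]*c[0]/c[2], p["cy"]+p["fy"]*c[1]/c[2]])
def down(yaw):
    "tool down, tool x axis at yaw, y (closing) at yaw-90"
    return (R.from_euler('z',yaw)*R.from_quat([1,0,0,0])).as_quat()
E
python3 - <<'E'
from h import *
T=cam_pose("top"); S=cam_pose("side")
for n,a,b in [("long",(199.6,279),(283.9,181.1)),("fix",(311.8,249.9),(318.7,243.8)),("bed",(307.3,246.6),(317.3,248)),("stop",(309.7,230.6),(326.2,237.3))]:
    print(n,*tri([ray(a,*T),ray(b,*S)]))
print(at_z((410,282),*T,0.046))
E
```

```text
long [ 0.474732    0.28166075 -0.00174044] 0.0024982322953238482
fix [ 0.56621921 -0.03413659  0.01451365] 0.008186870718539288
bed [ 0.57104243 -0.02155082 -0.0232628 ] 0.0003460100695376333
stop [ 0.60445119 -0.02727421  0.03886011] 0.005096146601596912
[ 0.47079121 -0.30423696  0.046     ]
```

View pics/topc.png

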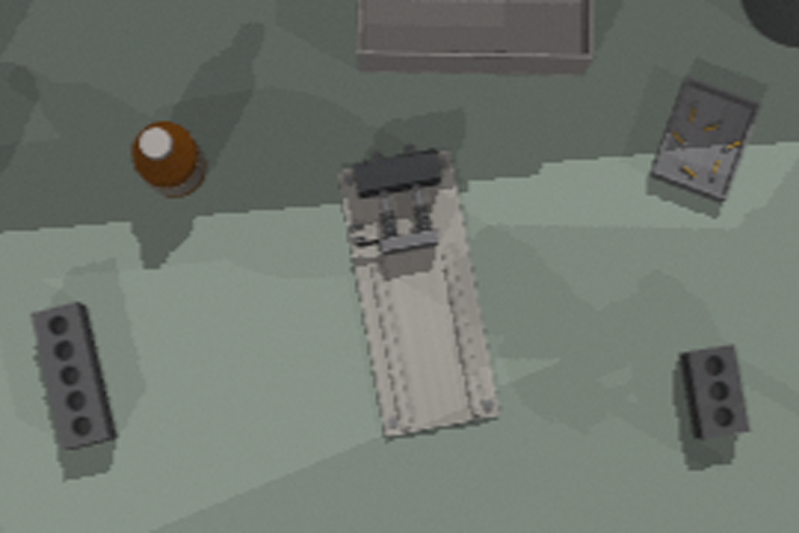

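Top view: the five-hole rack stands on the left (crop 75,375), the fixture in the middle with its stop away from the robot, and the three-hole rack on the right. Next I'll take wrist views over the fixture and the long rack.

```bash
cat > look.py <<'E'
from h import *
import cv2, pickle
out=[]
def view(pos,yaw,names,tag):
    r.move_to(pos,down(yaw)); r.hold(0.2)
    P,Q=r.read_position(),r.read_tcp_rot()
    im=eyes.camera("wrist"); cv2.imwrite(f"pics/{tag}.png",im[:,:,::-1])
    M,p=cam_pose("wrist",P,Q); d={"tag":tag,"M":M,"p":p}
    for t in names:
        l=nets.landmark_of(t,"wrist")[:1]; g=nets.trace(t,"wrist")[:1]
        d[t]=(l,g)
        if l: print(tag,t,"pt",np.round(l[0]["point"],1),round(l[0]["confidence"],2), "at z0",np.round(at_z(l[0]["point"],M,p,0.0),4))
        if g: print("   mask",g[0]["region"].sum(),np.round(g[0]["extent"]),round(g[0]["confidence"],2),
              "rect",cv2.minAreaRect(np.argwhere(g[0]["region"])[:,::-1].astype(np.float32)))
    out.append(d)
F=("fixture","bed","stop_face")
view([0.52,-0.06,0.28],0.17,F,"f1"); view([0.60,0.0,0.28],0.17,F,"f2")
view([0.44,0.26,0.25],0.2,("long_rack",),"r1"); view([0.52,0.30,0.25],0.2,("long_rack",),"r2")
pickle.dump(out,open("v.pkl","wb"))
for a,b,ns in ((0,1,F),(2,3,("long_rack",))):
    for n in ns:
        A,B=out[a][n][0],out[b][n][0]
        if A and B: print(n,tri([ray(A[0]["point"],out[a]["M"],out[a]["p"]),ray(B[0]["point"],out[b]["M"],out[b]["p"])]))
print(r.read_clock(), np.round(r.read_q(),2))
ims=[cv2.imread(f"pics/{t}.png") for t in("f1","f2","r1","r2")]
s=np.vstack([np.hstack(ims[:2]),np.hstack(ims[2:])]); cv2.imwrite("pics/sheet.png",cv2.resize(s,(800,600),interpolation=cv2.INTER_AREA))
E
python3 look.py
```

```text
f1 fixture pt [305.9 175.9] 0.64 at z0 [ 0.5596 -0.0332  0.    ]
   mask 20297 [252.  40. 351. 276.] 0.7 rect ((303.230224609375, 156.3677978515625), (234.01075744628906, 96.89020538330078), 88.21009063720703)
f1 bed pt [304.3 173.7] 0.87 at z0 [ 0.5619 -0.0308  0.    ]
   mask 20040 [253.  43. 351. 276.] 0.79 rect ((301.53558349609375, 156.37062072753906), (233.0081329345703, 96.04425048828125), 89.62055969238281)
f1 stop_face pt [305.6 135.6] 0.57 at z0 [ 0.6071 -0.0253  0.    ]
   mask 1610 [262.  37. 325. 139.] 0.86 rect ((291.3582763671875, 89.18063354492188), (99.10420227050781, 67.02983856201172), 88.31531524658203)
f2 fixture pt [340.5 240.8] 0.56 at z0 [ 0.5638 -0.0319  0.    ]
   mask 16547 [293. 134. 384. 334.] 0.78 rect ((339.0, 231.0), (202.0, 90.0), 90.0)
f2 bed pt [339.8 241.8] 0.68 at z0 [ 0.5623 -0.0312  0.    ]
   mask 16739 [296. 134. 386. 334.] 0.75 rect ((339.5, 231.5), (203.0, 91.0), 90.0)
f2 stop_face pt [347.4 213.3] 0.81 at z0 [ 0.6015 -0.034   0.    ]
   mask 1560 [305. 128. 362. 217.] 0.73 rect ((331.3551025390625, 174.298095703125), (87.12064361572266, 64.
[... 184 characters left out ...]
8), (127.3174057006836, 44.96685791015625), 86.18592071533203)
r2 long_rack pt [323.  248.7] 0.82 at z0 [0.478  0.2899 0.    ]
   mask 4683 [297. 195. 342. 316.] 0.91 rect ((322.29693603515625, 255.3446044921875), (117.76284790039062, 41.38063430786133), 86.8201675415039)
fixture (array([ 0.55846918, -0.03319678, -0.01887088]), np.float64(0.0007679886770319181))
bed (array([ 5.62102908e-01, -3.10388037e-02, -1.04059088e-04]), np.float64(0.00028038367050239903))
stop_face (array([ 0.60719296, -0.02858213,  0.03942694]), np.float64(0.0016087077500294888))
long_rack (array([0.47837562, 0.29071805, 0.00250643]), np.float64(0.000720762867651993))
7.1333 [-0.23  0.33 -0.5   1.73  0.17  1.13 -2.15]
```

View pics/sheet.png

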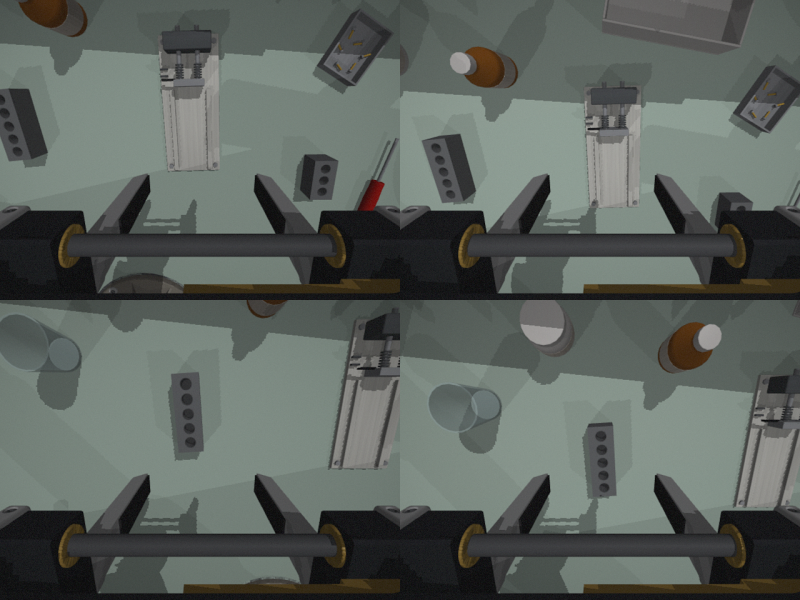

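Wrist sheet: f1 and f2 show the fixture fully clear of the fingers, and r1 and r2 show the five-hole rack (its top near full-res 298,180 and 322,255). I'll fit box models to these masks for x, y, z and yaw, then overlay the result to check it.

```bash
cat > fit.py <<'E'
from h import *
import cv2,pickle
from scipy.optimize import minimize
V=pickle.load(open("v.pkl","rb"))
def box(x0,x1,y0,y1,z0,z1): return np.array([[x,y,z] for x in(x0,x1) for y in(y0,y1) for z in(z0,z1)])
RACK=[box(-.065,.065,-.022,.022,0,.046)]
FIX=[box(-.13,.13,-.055,.055,0,.008),box(.098,.126,-.04,.04,0,.05)]
def w(pts,q): 
    c,s=np.cos(q[3]),np.sin(q[3]); return pts@np.array([[c,s,0],[-s,c,0],[0,0,1]])+np.array(q[:3])
def sil(model,q,v):
    m=np.zeros((480,640),np.uint8)
    for b in model:
        uv=np.array([project(X,v["M"],v["p"]) for X in w(b,q)])
        cv2.fillConvexPoly(m,np.round(cv2.convexHull(uv.astype(np.float32))*256).astype(np.int32),255,cv2.LINE_AA,8)
    return cv2.GaussianBlur(m.astype(np.float32)/255,(0,0),2)
def fit(model,q0,obs):
    T=[(v,cv2.GaussianBlur(m.astype(np.float32),(0,0),2)) for v,m in obs]
    f=lambda q:sum(((sil(model,q,v)-t)**2).sum() for v,t in T)
    S=np.vstack([q0]+[np.array(q0)+d for d in np.diag([.01,.01,.008,.08])])
    o=minimize(f,q0,method="Nelder-Mead",options=dict(initial_simplex=S,xatol=1e-5,fatol=.01,maxiter=500)); return o.x,o.fun
f=lambda n,i:(V[i],V[i][n][1][0]["region"])
R_=[fit(RACK,[.478,.29,0,.2],[f("long_rack",i) for i in I]) for I in((2,3),(2,),(3,))]
F_=[fit(FIX,[.5621,-.031,0,.17],[f(n,i) for i in I]) for n,I in(("fixture",(0,1)),("bed",(0,1)),("fixture",(0,)),("fixture",(1,)))]
for a in R_+F_: print(np.round(a[0],4),round(a[1],1))
ims={}
for q,idx,model,extra in((R_[0][0],(2,3),RACK,[np.array([[.024*k,0,.046] for k in range(-2,3)])]),(F_[0][0],(0,1),FIX,[np.array([[0,0,.008],[.04,0,.026],[-.125,.03,.016],[.035,.03,.016],[-.125,-.03,.016],[.035,-.03,.016],[.06,.047,.008],[.072,.047,.008]])])):
    for i in idx:
        im=cv2.imread(f"pics/{V[i]['tag']}.png"); im=cv2.resize(im,None,fx=4,fy=4,interpolation=cv2.INTER_CUBIC)
        for b in model:
            uv=np.array([project(X,V[i]["M"],V[i]["p"]) for X in w(b,q)])
            cv2.polylines(im,[np.round((cv2.convexHull(uv.astype(np.float32))+.5)*4).astype(np.int32)],True,(0,255,255),1)
        for e in extra:
            for X in w(e,q): cv2.circle(im,tuple(int(a) for a in (project(X,V[i]["M"],V[i]["p"])+.5)*4),3,(0,0,255),-1)
        c=(project(np.array(q[:3])+[0,0,.02],V[i]["M"],V[i]["p"])*4).astype(int); a,h=(200,270) if model is RACK else (200,500)
        cr=im[max(0,c[1]-h-(60 if a==200 and h==500 else 0)):c[1]+h,c[0]-a-30:c[0]+a]; ims[i]=cv2.resize(cr,(200*2 if 0 else 200,int(200*cr.shape[0]/cr.shape[1]))) if 0 else cr
H=600
cv2.imwrite("pics/ov.png",np.hstack([cv2.resize(ims[i],(200 if i>1 else 200,600)) if 0 else cv2.resize(cv2.copyMakeBorder(ims[i],0,max(0,1060-ims[i].shape[0]),0,0,cv2.BORDER_CONSTANT) if i<2 else ims[i],(200 if i>=2 else 200, 500)) for i in(0,1,2,3)]))
E
python3 fit.py
```

```text
[ 0.4771  0.2899 -0.0038  0.2652] 22.7
[ 0.4775  0.2902 -0.0046  0.2651] 6.3
[ 0.4755  0.2893 -0.0066  0.2643] 5.1
[ 0.5641 -0.0316 -0.0035  0.2004] 179.4
[ 0.5641 -0.0316 -0.0041  0.1994] 188.0
[ 0.5645 -0.0314 -0.0034  0.2008] 85.6
[ 0.5636 -0.0319 -0.0054  0.1994] 82.2
```

View pics/ov.png

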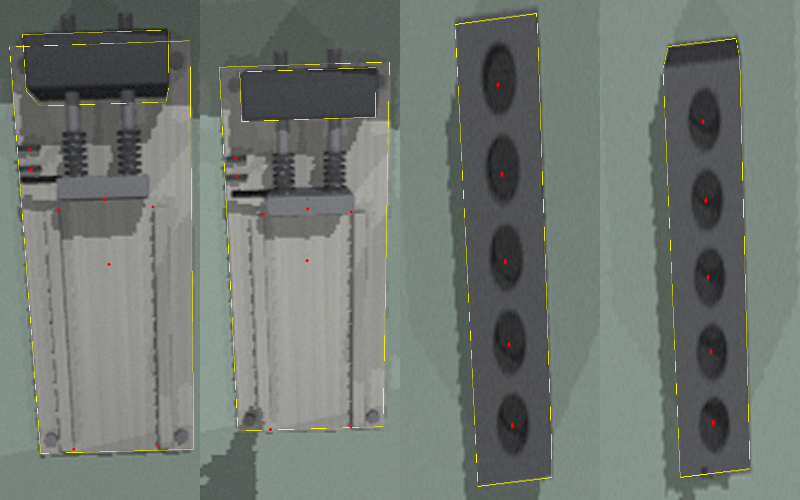

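The overlay matches: rack outline and hole centres coincide, and so do the plate edges, rails and pointer ribs. I get the rack at (0.477, 0.290) yaw 0.265, and the fixture at (0.564, -0.032) yaw 0.200. Fitted z is within 4 mm of the bench. I'll grasp with the tips above rail height.

```bash
python3 - <<'E'
from h import *
import cv2
q=down(0.265)
r.move_to([.477,.290,.12],q)
r.servo_line([.477,.290,.041],velocity=.08)
print("pos",r.read_position(),r.read_opening())
r.grip(0.03,45); print("grip",r.read_opening(),r.read_finger_force(),r.read_ft_force())
r.servo_line([.477,.290,.15],velocity=.12); r.hold(.2)
print("lift",r.read_opening(),r.read_finger_force(),r.read_ft_force(),r.read_ft_torque(),r.read_position(),r.read_clock())
cv2.imwrite("pics/w1.png",eyes.camera("wrist")[:,:,::-1])
E
```

```text
pos [0.47725841 0.29022542 0.04146032] 0.09416757031031338
grip 0.04377916877965014 44.99874014407396 [-0.61271871  0.03132174 -0.46108081]
lift 0.043840839527594856 44.99884720891714 [ 0.54600051  0.60910664 -2.61694674] [ 0.02577464  0.02533245 -0.05163511] [0.47671299 0.28990211 0.14937387] 10.9667
```

View pics/w1.png

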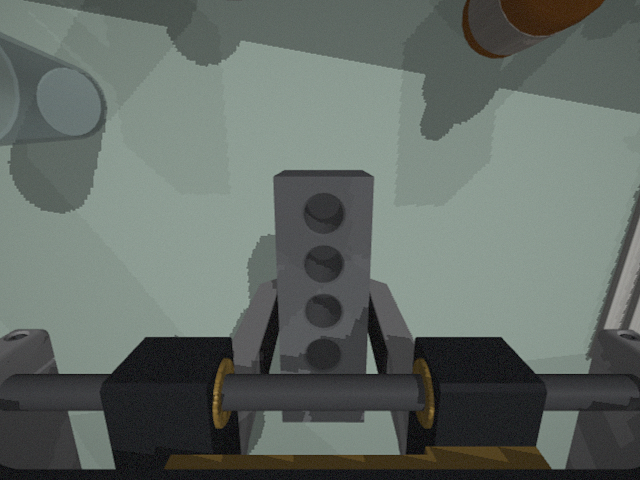

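The rack is held straight between the pads, centred at column 323 with its front top edge at row 176. Carrying it over and lowering it with force checks.

```bash
python3 - <<'E'
from h import *
import cv2
P,Q=r.read_position(),r.read_tcp_rot(); M,p=cam_pose("wrist",P,Q)
e=at_z((323.5,176),M,p,P[2]+.0046); d=R.from_quat(Q).as_matrix().T@(e-P); a=d[0]-.065
print("front end in tool",d,"centre offset",a)
if abs(a)>.006: a=0
y=0.2004; ux=np.array([np.cos(y),np.sin(y)]); c=np.array([.5641,-.0316])
xy=c+ux*(-.045-a); g=down(y)
r.move_to([*xy,.15],g); r.servo_line([*xy,.075],velocity=.12); r.hold(.2)
f0=np.array(r.read_ft_force()); print("hover",r.read_position(),f0,r.read_clock())
cv2.imwrite("pics/w2.png",eyes.camera("wrist")[:,:,::-1])
z=.058
while z>.046:
    r.servo_line([*xy,z],velocity=.05); f=np.array(r.read_ft_force())-f0
    print(round(z,4),np.round(r.read_position(),4),np.round(f,2))
    if f[2]>4: break
    z-=.0015 if z<.0535 else .003
print(r.read_clock()); 
cv2.imwrite("pics/w3.png",eyes.camera("wrist")[:,:,::-1]); s=eyes.camera("side")[180:300,240:400,::-1]; cv2.imwrite("pics/s3.png",s)
w=cv2.imread("pics/w3.png"); w2=cv2.imread("pics/w2.png")
h=lambda i:cv2.resize(i,(400,300))
cv2.imwrite("pics/m3.png",np.vstack([np.hstack([h(w2),h(w)]),cv2.resize(s,(800,300))[:,:]] ) if 0 else np.vstack([np.hstack([h(w2),h(w)]),np.hstack([cv2.resize(s,(400,300)),h(eyes.camera("top")[:,:,::-1])])]))
E
```

```text
front end in tool [ 0.06593768  0.00077679 -0.00465592] centre offset 0.0009376785655211689
hover [ 0.51952469 -0.04075198  0.07569792] [-0.57251919  0.27596844 -2.98180653] 13.25
0.058 [ 0.5188 -0.0407  0.0576] [0.48 0.22 0.13]
0.055 [ 0.519  -0.0407  0.0549] [ 1.02 -0.17 -0.04]
0.052 [ 0.519  -0.0408  0.0519] [ 0.56 -0.76  0.63]
0.0505 [ 0.519  -0.0407  0.0505] [ 0.35 -1.3   0.36]
0.049 [ 0.5192 -0.0408  0.049 ] [ 0.   -1.06  1.33]
0.0475 [ 0.5194 -0.0407  0.0488] [-8.91 -0.14 29.28]
15.0417
```

View pics/m3.png

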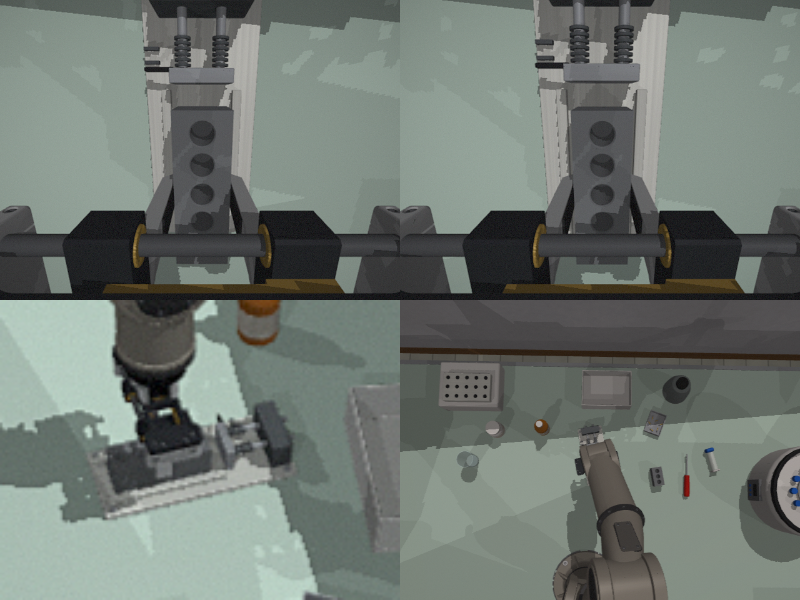

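The rack lies on the bed, centred between the rails, with a gap to the stop. It is pressing down at 29 N, so I'll ease that off and then push forward watching the force.

```bash
python3 - <<'E'
from h import *
import cv2
y=0.2004; ux=np.array([np.cos(y),np.sin(y)]); n=np.array([-ux[1],ux[0]]); c=np.array([.5641,-.0316]); a=.0009; z=.0488
to=lambda x,v=.03:r.servo_line([*(c+ux*(x-a)),z],velocity=v)
def st():
    f=np.array(r.read_ft_force()); P=np.array(r.read_position()); return (P[:2]-c)@ux+a,f[:2]@ux,f[:2]@n,f[2],P[2]
to(-.045); r.hold(.2); print("free",np.round(st(),4))
x=-.045; tgt=-.0118
for x in (-.035,-.03,-.028,-.026,-.024,-.022,-.020,-.017,-.014,-.012,-.011):
    to(x); s=st(); print(x,np.round(s,4))
    if s[1]<-16: break
r.hold(.3); print("end",np.round(st(),4),r.read_finger_force(),r.read_clock())
w=eyes.camera("wrist")[:,:,::-1]; cv2.imwrite("pics/w4.png",cv2.resize(w[0:240,180:500],(800,600),interpolation=cv2.INTER_CUBIC))
E
```

```text
free [-0.045  -1.6279  0.2647  2.901   0.0488]
-0.035 [-0.0348  1.0644 -0.233   0.1733  0.0487]
-0.03 [-0.0303 -2.9876 -0.6761  3.4563  0.0487]
-0.028 [-0.0283 -3.6325 -0.1159  2.9747  0.0487]
-0.026 [-0.0259 -1.7631  0.0109  1.3117  0.0487]
-0.024 [-0.0245 -6.521   0.2829  6.0723  0.0487]
-0.022 [ -0.0244 -18.372    1.8017  21.0775   0.0487]
end [ -0.0244 -18.585    1.8532  20.5605   0.0487] 44.999847784638405 17.7417
```

View pics/w4.png

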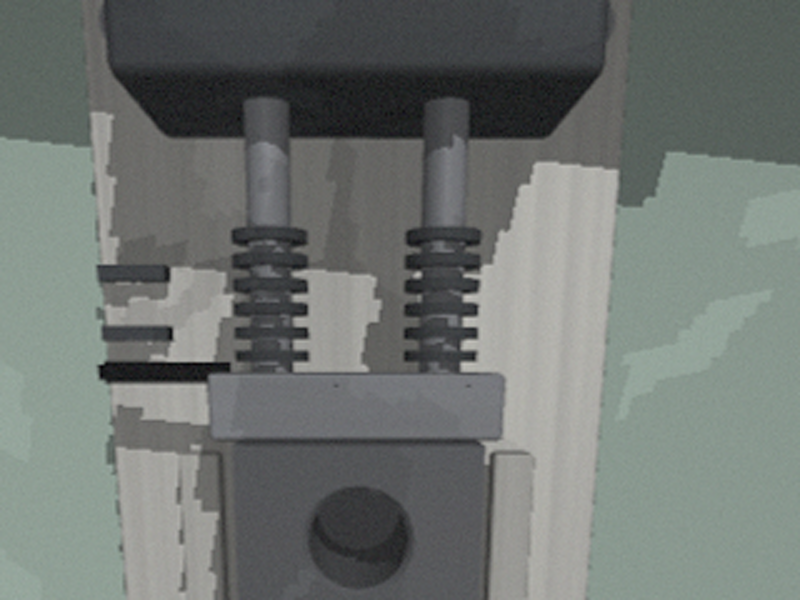

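The rack end is square against the stop and the pointer sits just below the first rib. The push is deflecting the arm down into the bed: 21 N vertical, so friction is holding it. I'll servo the height to keep the downward force low while advancing.

```bash
cat > push.py <<'E'
from h import *
import cv2
y=0.2004; ux=np.array([np.cos(y),np.sin(y)]); n=np.array([-ux[1],ux[0]]); c=np.array([.5641,-.0316]); a=.0009
def st():
    f=np.mean([r.read_ft_force() for _ in range(4)],0); P=np.array(r.read_position()); return (P[:2]-c)@ux+a,f[:2]@ux,f[:2]@n,f[2],P[2]
to=lambda x,z:r.servo_line([*(c+ux*(x-a)),z],velocity=.02)
E
python3 - <<'E'
from push import *
x,z=-.0235,.0490
to(x,z); r.hold(.1)
for k in range(26):
    s=st(); print(round(x,4),round(z,5),np.round(s,4))
    if s[0]>-.0125 or s[1]<-24 or r.read_clock()>30: break
    z+=float(np.clip((s[3]-1)/25e3,-.0003,.0004))
    if s[3]<8: x=min(x+.0012,s[0]+.003)
    to(x,z); r.hold(.05)
print(r.read_clock())
E
```

```text
-0.0235 0.049 [-0.0245 -8.4442  0.2974  4.746   0.0487]
-0.0223 0.04915 [-0.0232 -6.0551 -0.122   1.1509  0.0487]
-0.0211 0.04916 [-0.0224 -9.6296  0.3527  3.9706  0.0487]
-0.0199 0.04927 [-0.021  -7.7654  0.2035  2.0079  0.0488]
-0.0187 0.04932 [-0.0199 -8.209   0.2142  2.0714  0.0488]
-0.0175 0.04936 [-0.0189 -9.0151 -0.0277  2.5009  0.0488]
-0.0163 0.04942 [-0.0178 -8.7988  0.5093  2.5673  0.0488]
-0.0151 0.04948 [-0.0167 -9.4473  0.1483  1.6886  0.0488]
-0.0139 0.04951 [ -0.0156 -10.6059  -1.3848   3.0158   0.0488]
-0.0127 0.04959 [ -0.0145 -10.0656   0.4807   2.1438   0.0489]
-0.0115 0.04963 [ -0.0135 -10.6019   0.6038   2.0222   0.0489]
-0.0105 0.04968 [ -0.0126 -11.4766   0.4964   3.5035   0.0488]
-0.0096 0.04978 [-1.18000e-02 -1.20196e+01  4.53700e-01  2.15140e+00  4.89000e-02]
21.7417
```

```bash
python3 - <<'E'
from push import *
for _ in range(2): print(np.round(st(),4)); r.hold(.6)
print(np.round(st(),4),r.read_finger_force(),r.read_opening(),np.abs(r.read_qvel()).max(),r.read_clock())
w=eyes.camera("wrist")[:,:,::-1]; cv2.imwrite("pics/w5.png",cv2.resize(w[0:300,140:540],(800,600),interpolation=cv2.INTER_CUBIC))
E
```

```text
[-1.18000e-02 -1.20196e+01  4.53700e-01  2.15140e+00  4.89000e-02]
[-1.18000e-02 -1.18782e+01  6.96400e-01  2.13000e+00  4.89000e-02]
[ -0.0118 -11.1482   0.4016   1.5236   0.0489] 45.00002168118954 0.04368156610106784 0.0017027945506910172 22.9417
```

View pics/w5.png

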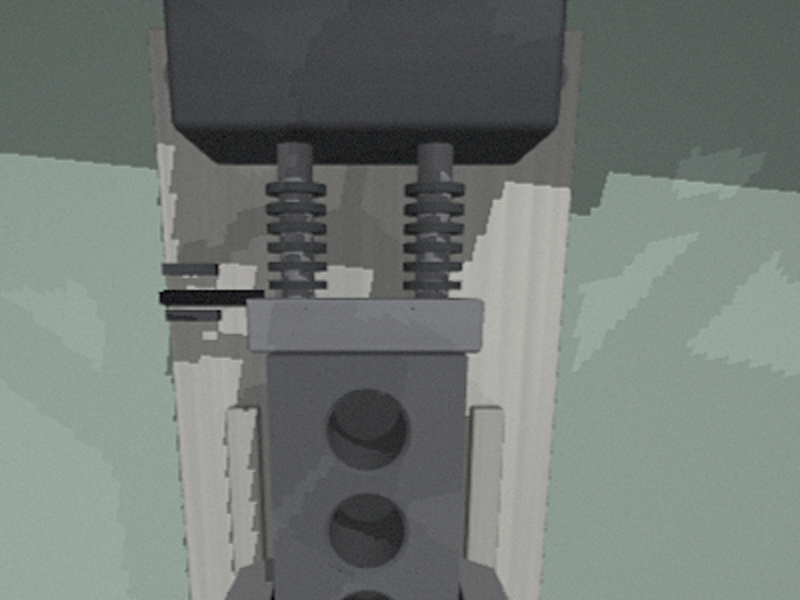

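The pointer (row 297) stands between the ribs (rows 269 and 315). The rack is square and between the rails, and the force holds steady at about 11 N. Handing in.

```bash
python3 -c "
from cell import r
print(r.sign_off())"
```

```text
the job is handed in; nothing more can be done
None
```

I handed the job in with the long rack flat in the channel and held square against the sprung stop, the pointer between the ribs at a steady push of about 11 N; sign-off returned no verdict.

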